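Set the stop collar of a threaded post to a slotted height gauge

ROBOT

A 6-joint arm with a two-finger parallel gripper is mounted at the origin on the work surface. World frame = base frame: x ahead of the robot, y to its left, z up, the work surface at z = 0. Lengths are in m, angles in rad, forces in N, time in s.
With the tool pointing down it reaches from about 0.3 to 0.775 m from the base axis. Payload 14.6 kg.
Tool frame: the origin (TCP) lies on the mounting face of the last link; the fingertips stand 199 mm ahead of it and the grasp point (between the pads) lies 180 mm ahead of it; z points along the fingers, y is the direction in which the jaws open and shut (so a half turn about z gives the same grasp; the last joint's range is limited). The gripper opens to 94 mm and grips with 3 to 60 N. Pads are 16 mm wide; open, the fingers measure 119 mm over their backs; the gripper's body (75 mm by 177 mm) begins 78 mm behind the grasp point.
Start: joints at [1.269, 0.3, 1.521, -0, 1.321, -0.067], TCP at [0.128, 0.535, 0.405] pointing down, gripper open.
Joint ranges: [-3.03, 3.03], [-0.79, 2.21], [0.23, 2.52], [-1.04, 4.18], [0, 3.07], [-2.55, 2.55]. Speed limits (rad/s): [2.22, 2.22, 2.57, 3.14, 3.14, 3.14].

INTERFACE

Orientations are given as [roll, pitch, yaw] about the fixed x, y, z axes, in that order (R = Rz(yaw) Ry(pitch) Rx(roll)).
In Python, from station import sensors, vision, job gives the robot as it stands. The module is installed in compiled form; this text tells all that it offers.
- The arm moves only by the tool arm_command, never from a script. Its argument "plan" is one flat list of numbers, 5 for each row, row after row: the closure, from -1 (fully open) to 1 (shut), so that 0 is half open, then the shift along the world's x, y, z scaled (see below), then the turn about the world's z scaled (see below). A call has 1 to 20 rows; each row is the pose to reach, as a shift and turn from the pose commanded when the call began; what a row does not reach only later rows make up. The controller multiplies each number of a shift by 400 mm and each number of a turn by 120 degrees. A row lasts 1/10 s, in which the tool goes at most 50 mm and 8.59 degrees, less where a joint would pass 70% of its speed; a pose out of reach is approached as far as the arm can. A call with a number of a shift or a turn outside -1 to 1 is refused whole. A call with a gripper value outside its range is refused whole. The fingers move at their own pace and stop on an object; "newtons" is the grip in N (left out, the last holds). Time passes only in rows, so rows that repeat a pose let the fingers close. It gives the time, the measured TCP pose, the force and the opening at its end, in the units of the state.
- sensors.get_obs(): the state, without advancing time (a new reading comes with each control period).
- vision.camera(name): name is "side" or "top" or "wrist"; returns the picture (480x640x3 uint8, blue, green, red); there is no depth.
- vision.camera_params(name): a dict with "intrinsics" (3x3 intrinsics, pixels), "rvec" (rotation vector, rad) and "tvec" (3), from world to camera coordinates, as OpenCV has them. Camera axes: x right, y down, z forward; pixel columns grow to the right and rows downward; lengths in m; the calibration is good to about 2 mm. The wrist camera is an equidistant fisheye: a pixel r from the principal point sees the ray r / f radians off the axis. A picture is of the moment at which its call begins: read the wrist's pose just before it. camera_params takes no time and is no camera call; for the wrist camera it gives the pose at the moment of the call.
- job.hand_in(): hands the job in, once; it reports no verdict.
Trained networks look in the newest picture that a camera, given by its name, has taken for a name from the list of things; names that differ only in an ending like _2 or _b are one class to them, and where a whole thing is asked for, a point or a joint stands for the part that bears it (a point fixed in the world has none). Each returns a list of dicts, best first, with "confidence" (0 to 1); they miss things now and then, are a little off and sometimes report something else, mostly with a low value. They report only what shows in the picture. A call takes as long as a camera call.
- vision.search_frame(name, camera): "at" ([row, column] in pixels, amid what is visible of it).
- vision.silhouettes(name, camera): "mask" (480x640 bool, what is visible of it) and "at" ([row, column] in pixels, amid what is visible of it).
- vision.pinpoint(name, camera): "at" ([row, column] in pixels: a listed point, or the origin of a listed thing).
The state is a dict: "time_s": time; "qpos": joint angles; "joint_vel": joint speeds; "tau": joint torques, N m; "ee_pos": TCP position; "eef_rot": TCP orientation; "force": force on the tool from outside, world axes, zero at the start; "moment": the same for the moment, N m; "grip_width": finger opening in m.
Only numpy, scipy, OpenCV 4.12 (cv2) and the standard library are available. Lean on these libraries where they do the work, as an engineer would, in place of code of your own. Each camera call takes 0.05 s, during which the arm holds its last target.

TASK

Bring the slotted gauge up to the threaded post, so that it lies flat on the steel plate under the knurled collar with the post fully home at the end of its slot. Then spin the collar clockwise (seen from above) down the post until it just bears snugly on the gauge: firm contact, but not screwed down hard. Do not ram the gauge against the post, leave the gauge home under the collar, let go of everything and leave the other engine parts alone.

Things in the scene. Friction and masses are not known exactly. Their poses are not given: they have to be found in the camera images.
- fixture: steel plate 200 x 360 x 12 mm lying on the bench, fixed; origin at the centre of its underside, y along the 360 mm side, z up
- post: fixed upright threaded steel post, 16 mm across (17 over the crests), 86 mm tall, standing on the plate; origin on its axis at the plate's upper face (12 mm above the bench), 90 mm from the plate's centre towards its -y end
- collar: knurled steel collar on the post: cylinder 46 mm across (48 over the knurl), 30 mm tall; origin at its centre on the post's axis, z up. It starts clear above the gauge, which passes under it
- collar_top (a point): centre of the collar's top face. Right-handed thread of 24 mm lead: one turn clockwise from above lowers the collar 24 mm (3.8 mm per rad), counter-clockwise raises it; about 1.2 to 3.6 rad are needed, so several grasps. It turns with a light drag (0.04 N m) and stays where it is left
- collar_skirt (a point): centre of the collar's lower face. A sprung thrust ring 38 mm across stands 3 to 7 mm out below it (unmeasured), so contact must be felt: once it bears on the gauge the force climbs 18 N per mm (7 N per 0.1 rad), the turning torque about 0.008 N m per N of force. 3 to 30 N bearing force is snug; over 40 N is screwed down hard
- gauge: loose aluminium horseshoe gauge, 0.3 kg, 20 mm thick, lying flat on the plate. Its origin is on its underside at the point where the post's axis lies when it is home; x points along the tail, away from the slot's mouth; z up. The forked head runs from x = -26 to +36 mm and is 58 mm wide; the slot is 24 mm wide, open towards -x, and ends at x = +8 mm. The tail, 26 mm wide, runs to x = 108 mm and carries the upright tab
- gauge_slot (a point): point on the gauge's top face straight above its origin: on the post's axis when the gauge is home
- gauge_tab (a point): centre of the gauge's upright grip tab, 38 mm above the gauge's underside and 88 mm from its origin along the tail. The tab is 30 mm long (gauge x), 14 mm thick (gauge y) and rises 35 mm above the gauge's top face
- valve: loose engine valve, a steel stem about 100 mm long with a 30 mm disc, lying on the bench; not to be disturbed
- wrench: loose open-ended wrench about 180 mm long on the bench; not to be disturbed
- sprocket: loose cam sprocket about 95 mm across with a hub, on the bench; not to be disturbed

How it is judged:
On the way, in this order (a step that is already met when the one before it is completed fails the run):
1. the gauge lies flat with the post at the end of its slot, while the collar is still clear of it (horizontal distance between gauge_slot and post below 0.006 m and angle between gauge's own z axis and vertical below 0.05 rad and contact force between collar and gauge below 0.5 N), for 0.2 s.
2. the collar has been spun down and bears on the gauge (contact force between collar and gauge above 3 N and horizontal distance between gauge_slot and post below 0.006 m), for 0.2 s.
At the end, for the whole second after the job is handed in: the gauge lies flat and at rest on the plate with the post within 6 mm of its home point in the slot, and the collar, at rest, bears on it with 3 to 30 N (all of step 2 and contact force between collar and gauge below 30 N and angle between gauge's own z axis and vertical below 0.05 rad and linear speed of gauge below 0.01 m/s and angular speed of collar below 0.05 rad/s); the robot touches nothing.
It fails at once if the collar is screwed down hard on the gauge (over 40 N) (contact force between collar and gauge above 40 N).
It fails at once if the gauge is rammed against the post (over 25 N) (contact force between gauge and post above 25 N).
It fails at once if the valve, wrench or sprocket is moved more than 20 mm (distance of any of valve, wrench, sprocket from where it was at the start of the episode above 0.02 m).
It also fails if it takes over 72 s, if anything falls off the work surface, if the arm or the gripper's body presses on something with over 40 N, if the wrist force passes 120 N, or if a joint passes its speed limit or range.

## Working session

There is one attempt and no reset: what is moved stays moved. The work goes in short steps, Python scripts to look and compute and a tool call to move; the robot and the scene stay as the last step left them, time stands still between calls to the robot, and variables do not carry over. Pictures are saved under pics/ and viewed, and the job is handed in when it is done.

Besides the shell and the picture viewer there is one more tool, called after "Request:" as a command line: name --argument value ..., lists and objects as JSON in quotes. arm_command: Moves the arm, as the interface text tells. Its arguments: {"type":"object","properties":{"plan":{"type":"array"},"newtons":{"type":"number"}},"required":["plan"]}

```bash
mkdir -p pics; cat > h.py <<'E'
import numpy as np, cv2
from station import sensors, vision, job
def cam(n):
    p=vision.camera_params(n); K=np.array(p["intrinsics"],float); R=cv2.Rodrigues(np.array(p["rvec"],float))[0]; t=np.array(p["tvec"],float).ravel()
    return K,R,t
def ray(n,at,c=None):
    K,R,t=c or cam(n); r,cc=at
    x=(cc-K[0,2])/K[0,0]; y=(r-K[1,2])/K[1,1]
    if n=="wrist":
        th=np.hypot(x,y); s=np.sin(th)/th if th>1e-9 else 1
        d=np.array([x*s,y*s,np.cos(th)])
    else: d=np.array([x,y,1.])
    d=R.T@d; return -R.T@t, d/np.linalg.norm(d)
def atz(n,at,z,c=None):
    o,d=ray(n,at,c); return o+d*(z-o[2])/d[2]
def tri(rays):
    A=np.zeros((3,3));b=np.zeros(3)
    for o,d in rays:
        P=np.eye(3)-np.outer(d,d);A+=P;b+=P@o
    x=np.linalg.solve(A,b); return x,[np.linalg.norm((np.eye(3)-np.outer(d,d))@(x-o)) for o,d in rays]
def proj(n,X,c=None):
    K,R,t=c or cam(n); p=R@np.array(X)+t
    if n=="wrist":
        th=np.arctan2(np.hypot(p[0],p[1]),p[2]); s=th/np.hypot(p[0],p[1]); return [K[1,2]+K[1,1]*p[1]*s,K[0,2]+K[0,0]*p[0]*s]
    return [K[1,2]+K[1,1]*p[1]/p[2],K[0,2]+K[0,0]*p[0]/p[2]]
E
python3 - <<'E'
from h import *
o=sensors.get_obs(); print({k:np.round(v,3) for k,v in o.items()})
for n in ["side","top","wrist"]:
    cv2.imwrite(f"pics/a_{n}.png",vision.camera(n)); K,R,t=cam(n); print(n,K.round(1).tolist(),(-R.T@t).round(3),R[2].round(2))
    for nm in ["collar_top","collar_skirt","gauge_slot","gauge_tab","post","gauge","fixture"]:
        print(nm,[(np.round(d["at"],1).tolist(),round(d["confidence"],2)) for d in vision.pinpoint(nm,n)][:3])
E
```

```text
{'time_s': np.float64(0.0), 'qpos': array([ 1.269,  0.3  ,  1.522, -0.   ,  1.321, -0.067]), 'joint_vel': array([ 0.   ,  0.001, -0.   ,  0.   ,  0.001,  0.002]), 'tau': array([ 1.0000e-03, -5.3181e+01, -3.5273e+01,  7.1000e-02,  2.4000e-02,
       -0.0000e+00]), 'ee_pos': array([0.128, 0.535, 0.404]), 'eef_rot': array([-3.14 , -0.   ,  2.907]), 'force': array([ 0.022,  0.059, -0.328]), 'moment': array([ 0.037,  0.049, -0.044]), 'grip_width': np.float64(0.094)}
side [[469.3, 0.0, 321.3], [0.0, 469.3, 235.5], [0.0, 0.0, 1.0]] [0.252 0.383 0.556] [ 0.45 -0.68 -0.58]
collar_top [([295.8, 327.0], 0.7)]
collar_skirt [([307.8, 325.6], 0.72), ([368.3, 290.7], 0.2)]
gauge_slot [([362.2, 289.2], 0.73)]
gauge_tab [([383.5, 341.5], 0.73)]
post [([360.9, 286.6], 0.61), ([325.5, 329.5], 0.55)]
gauge [([370.1, 291.1], 0.77)]
fixture [([364.1, 287.3], 0.65)]
top [[478.5, 0.0, 313.6], [0.0, 478.5, 240.1], [0.0, 0.0, 1.0]] [ 0.536 -0.161  0.846] [ 0.07  0.   -1.  ]
collar_top [([276.2, 246.5], 0.64)]
collar_skirt [([274.4, 249.2], 0.79), ([265.6, 203.3], 0.24)]
gauge_slot [([275.3, 186.0], 0.61), ([329.2, 178.8], 0.61)]
gauge_tab [([274.2, 195.0], 0.73)]
post [([276.1, 249.1], 0.47), ([327.9, 179.3], 0.28)]
gauge []
fixture [([265.0, 202.5], 0.6)]
wrist [[371.6, 0.0, 315.5], [0.0, 371.6, 243.1], [0.0, 0.0, 1.0]] [0.058 0.551 0.384] [ 0.24 -0.06 -0.97]
collar_top []
collar_skirt []
gauge_slot []
gauge_tab []
post []
gauge []
fixture []
```

View pics/a_side.png

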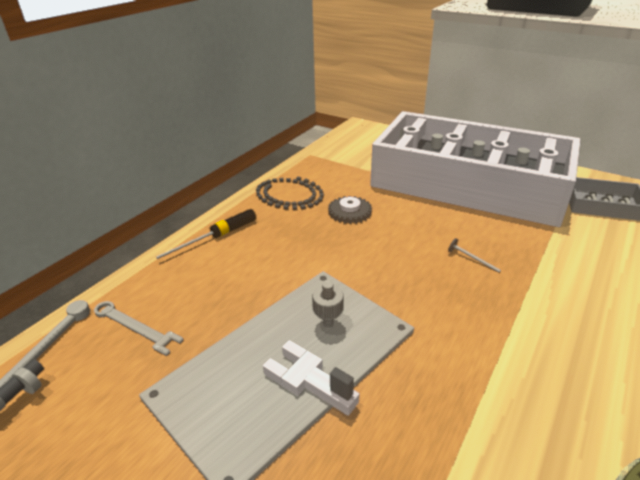

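View pics/a_top.png

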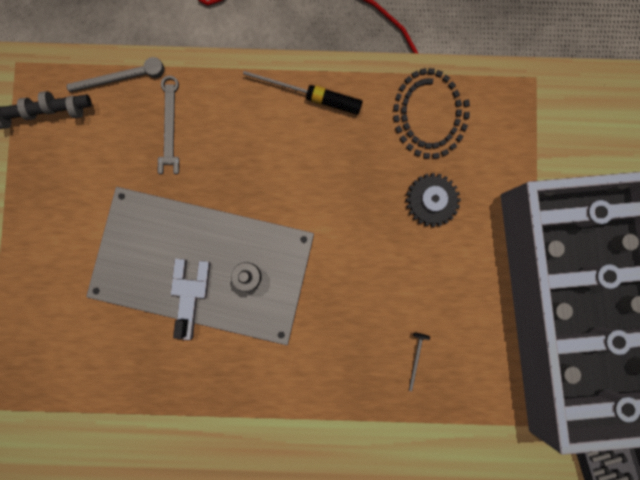

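```bash
python3 - <<'E'
from h import *
for nm,a,b in [("collar_top",(295.8,327),(276.2,246.5)),("skirt",(307.8,325.6),(274.4,249.2)),("tab",(383.5,341.5),(274.2,195)),("slot",(362.2,289.2),(329.2,178.8)),("slot2",(362.2,289.2),(275.3,186))]:
    x,e=tri([ray("side",a),ray("top",b)]); print(nm,x.round(4),np.round(e,4))
print(atz("side",(360.9,286.6),.012),atz("side",(362.2,289.2),.032),atz("top",(329.2,178.8),.032),atz("side",(364.1,287.3),0),atz("top",(265,202.5),0))
E
```

```text
collar_top [ 0.5337 -0.0532  0.0714] [0.0016 0.0016]
skirt [ 0.5368 -0.0538  0.0444] [0.0017 0.0017]
tab [ 0.4998  0.0329 -0.0054] [0.0363 0.0363]
slot [0.4738 0.0679 0.0848] [0.0343 0.0343]
slot2 [0.5306 0.0538 0.0327] [0.0001 0.0001]
[0.5461587  0.04080406 0.012     ] [0.53091054 0.05328359 0.032     ] [0.44006617 0.06171425 0.032     ] [0.54827789 0.03746253 0.        ] [0.5494891  0.03425968 0.        ]
```

The side view shows the plate, with the collar on its post at (300,328) and the gauge at (370,300). In the top view the collar is at (276,246) and the gauge's slot opens up the picture, with its tab at (329,179). The network swapped the slot and tab in the top view. Next I'll triangulate the right pairs and fit the plate corners.

```bash
python3 - <<'E'
from h import *
for nm,a,b in [("tab",(383.5,341.5),(329.2,178.8)),("slot2",(362.2,289.2),(275.3,186))]:
    x,e=tri([ray("side",a),ray("top",b)]); print(nm,x.round(4),np.round(e,4))
for px in [(189,121),(188+52,305),(335,281),(291,96)]: print("hole",atz("top",px,.012).round(4))
for n,c,w in [("side",(325,310),80),("top",(290,215),70)]:
    im=cv2.imread(f"pics/a_{n}.png"); r,cc=c
    cv2.imwrite(f"pics/b_{n}.png",cv2.resize(im[r-w:r+w,cc-w:cc+w],(600,600),interpolation=cv2.INTER_CUBIC))
E
```

```text
tab [0.4431 0.0569 0.0511] [0.0008 0.0008]
slot2 [0.5306 0.0538 0.0327] [0.0001 0.0001]
hole [0.6787 0.1811 0.012 ]
hole [ 0.5981 -0.1455  0.012 ]
hole [ 0.4329 -0.1092  0.012 ]
hole [0.499  0.2138 0.012 ]
```

View pics/b_side.png

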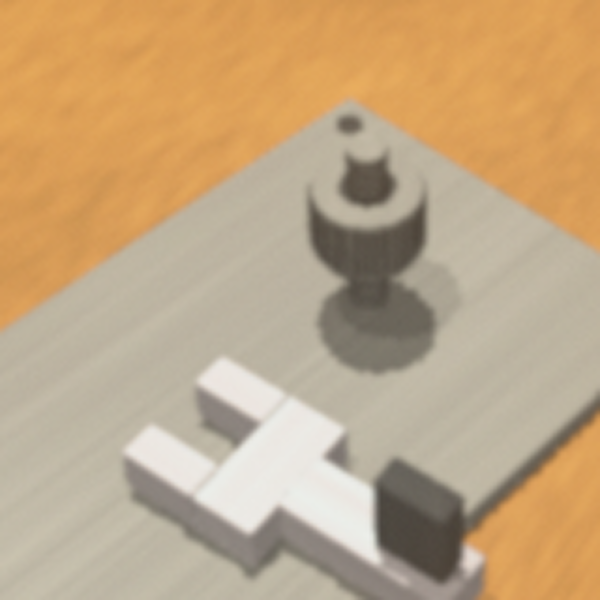

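View pics/b_top.png

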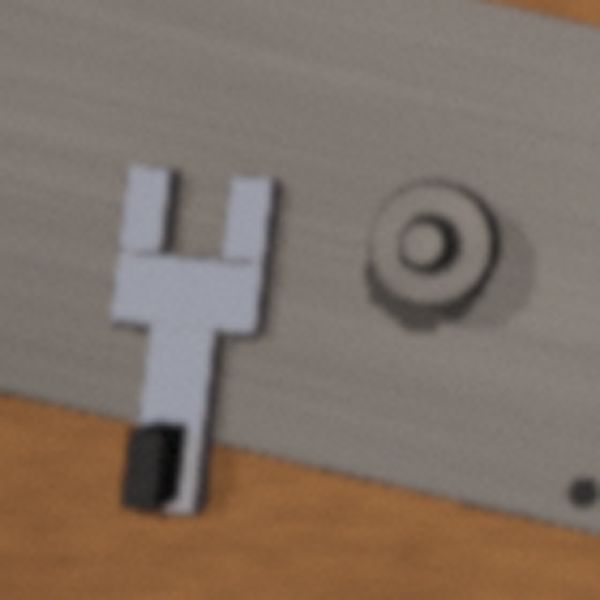

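Request:
arm_command --plan '[-1,0.92,-1,-0.1,0.1,-1,0.92,-1,-0.1,0.1,-1,0.92,-1,-0.1,0.1,-1,0.92,-1,-0.1,0.1,-1,0.92,-1,-0.1,0.1,-1,0.92,-1,-0.1,0.1,-1,0.92,-1,-0.1,0.1,-1,0.92,-1,-0.1,0.1,-1,0.92,-1,-0.1,0.1,-1,0.92,-1,-0.1,0.1,-1,0.92,-1,-0.1,0.1,-1,0.92,-1,-0.1,0.1,-1,0.92,-1,-0.1,0.1,-1,0.92,-1,-0.1,0.1]'

```text
time_s: 2.6
ee_pos: [0.4955, 0.1356, 0.3647]
eef_rot: [3.142, -0.0, 3.117]
force: [0.2, 0.1, 0.1]
grip_width: 0.094
```

Request:
arm_command --plan '[-1,0,-0.25,0,0,-1,0,-0.25,0,0,-1,0,-0.25,0,0,-1,0,-0.25,0,0,-1,0,-0.25,0,0]'

```text
time_s: 3.1
ee_pos: [0.4957, 0.0363, 0.3648]
eef_rot: [3.141, 0.0, 3.118]
force: [0.4, 0.3, 0.4]
grip_width: 0.0944
```

```bash
cat >> h.py <<'E'
def st():
    o=sensors.get_obs(); print({k:np.round(o[k],4).tolist() for k in ["time_s","ee_pos","eef_rot","force","moment","grip_width","qpos"]})
E
python3 - <<'E'
from h import *
st(); c=cam("wrist"); cv2.imwrite("pics/c_w.png",vision.camera("wrist"))
for nm,z in [("collar_top",.072),("collar_skirt",.044),("gauge_slot",.032),("gauge_tab",.05),("gauge",.012)]:
    print(nm,[(np.round(d["at"],1).tolist(),round(d["confidence"],2),atz("wrist",d["at"],z,c).round(4).tolist()) for d in vision.pinpoint(nm,"wrist")][:3])
E
```

```text
{'time_s': 3.1, 'ee_pos': [0.4957, 0.0363, 0.3648], 'eef_rot': [3.1414, 0.0004, 3.1179], 'force': [0.3783, 0.2526, 0.3615], 'moment': [0.0292, 0.0142, -0.0046], 'grip_width': 0.0944, 'qpos': [-0.0006, 0.2204, 1.7177, 0.0002, 1.2031, -1.5478]}
collar_top []
collar_skirt [([281.5, 219.0], 0.89, [0.5339, -0.0501, 0.044])]
gauge_slot [([273.4, 333.9], 0.65, [0.5322, 0.0512, 0.032])]
gauge_tab [([174.7, 337.2], 0.67, [0.4441, 0.054, 0.05])]
gauge [([267.5, 331.3], 0.6, [0.5332, 0.0497, 0.012])]
```

View pics/c_w.png

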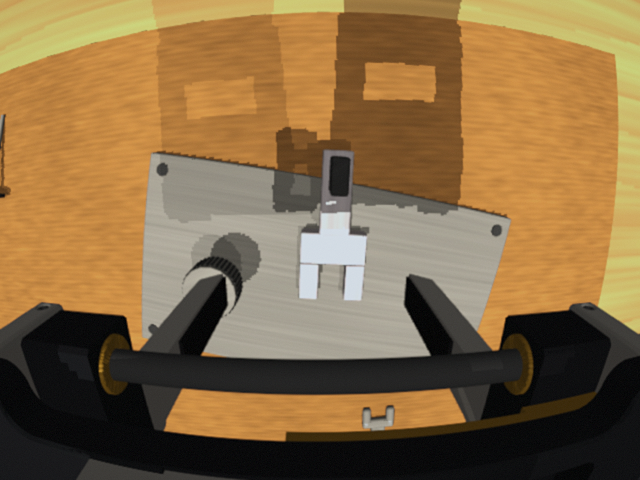

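The wrist view shows the gauge with its mouth at row 300, the tab at (176,340), and the collar at (281,219), partly behind a finger. All three cameras agree to about 3 mm, so I'll grasp the tab.

Request:
arm_command --plan '[-1,-0.13,0.05,-0.1,0,-1,-0.13,0.05,-0.1,0,-1,-0.13,0.05,-0.2,0,-1,-0.13,0.05,-0.27,0,-1,-0.13,0.05,-0.32,0,-1,-0.13,0.05,-0.32,0,-1,-0.13,0.05,-0.32,0]'

```text
time_s: 4.1
ee_pos: [0.4442, 0.055, 0.2372]
eef_rot: [3.142, -0.0, 3.116]
force: [1.2, 0.0, 0.3]
grip_width: 0.0942
```

```bash
python3 - <<'E'
from h import *
st(); c=cam("wrist"); cv2.imwrite("pics/d_w.png",vision.camera("wrist"));cv2.imwrite("pics/d_s.png",vision.camera("side")[250:450,220:420].repeat(3,0).repeat(3,1))
E
```

```text
{'time_s': 4.1, 'ee_pos': [0.4442, 0.055, 0.2372], 'eef_rot': [3.1416, -0.0, 3.1165], 'force': [1.2005, 0.0166, 0.2665], 'moment': [0.0306, -0.0068, 0.0022], 'grip_width': 0.0942, 'qpos': [0.0414, 0.3058, 1.9573, 0.0, 0.8785, -1.5043]}
```

View pics/d_w.png

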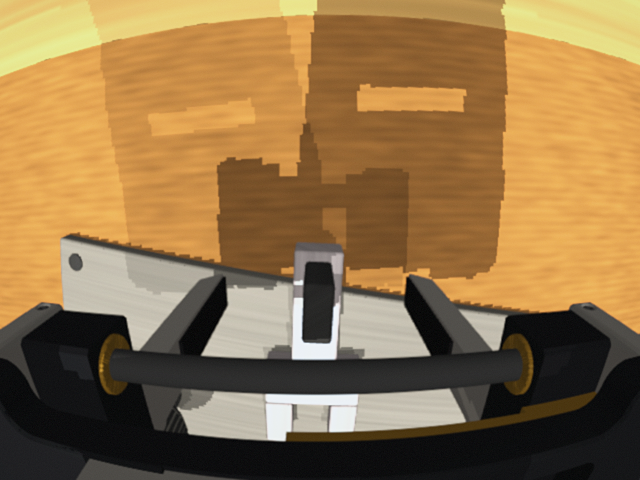

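View pics/d_s.png

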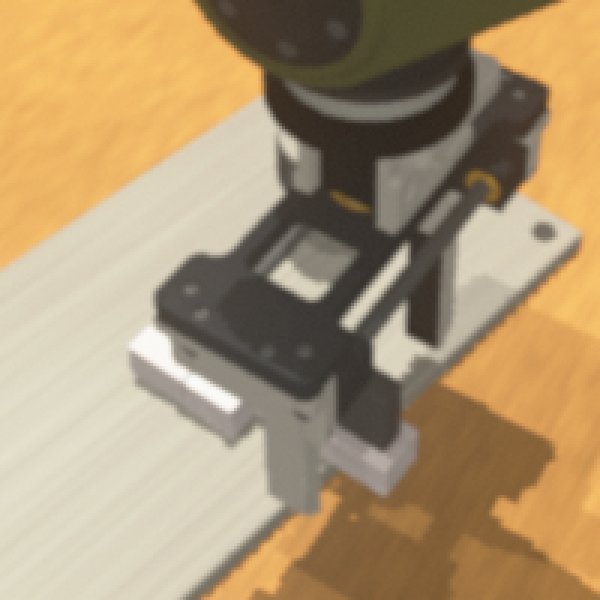

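The tab sits between the open fingers, at column 318 against a mid-line of about 316. I'll close on it.

Request:
arm_command --plan '[0.3,0,0,0,0,0.3,0,0,0,0,1,0,0,0,0,1,0,0,0,0,1,0,0,0,0,1,0,0,0,0,1,0,0,0,0,1,0,0,0,0,1,0,0,0,0,1,0,0,0,0]' --newtons 30

```text
time_s: 5.2
ee_pos: [0.4439, 0.0549, 0.2366]
eef_rot: [-3.142, -0.0, 3.116]
force: [0.4, 0.1, -0.3]
grip_width: 0.0174
```

```bash
python3 - <<'E'
from h import *
st(); vision.camera("top"); vision.camera("side"); cv2.imwrite("pics/e_w.png",vision.camera("wrist"))
for n in ["top","side","wrist"]:
  for nm,z in [("gauge_slot",.032),("gauge_tab",.05),("collar_top",.072)]:
    print(n,nm,[(np.round(d["at"],1).tolist(),round(d["confidence"],2),atz(n,d["at"],z).round(4).tolist()) for d in vision.pinpoint(nm,n)][:3])
E
```

```text
{'time_s': 5.2, 'ee_pos': [0.4439, 0.0549, 0.2366], 'eef_rot': [-3.1416, -0.0001, 3.1163], 'force': [0.4295, 0.0854, -0.3396], 'moment': [0.0806, -0.008, 0.0096], 'grip_width': 0.0174, 'qpos': [0.0411, 0.3063, 1.9582, -0.0, 0.8771, -1.5043]}
top gauge_slot [([273.1, 186.7], 0.66, [0.5345, 0.053, 0.032])]
top gauge_tab [([328.9, 179.0], 0.77, [0.4427, 0.0565, 0.05]), ([201.7, 429.5], 0.6, [0.6657, -0.3532, 0.05])]
top collar_top [([279.0, 245.2], 0.85, [0.5278, -0.0522, 0.072])]
side gauge_slot [([361.7, 289.2], 0.9, [0.5314, 0.0526, 0.032])]
side gauge_tab [([384.9, 341.7], 0.63, [0.4429, 0.0582, 0.05])]
side collar_top [([295.6, 331.1], 0.56, [0.5297, -0.0556, 0.072]), ([381.9, 345.9], 0.3, [0.4325, 0.0658, 0.072])]
wrist gauge_slot [([416.8, 310.6], 0.65, [0.5326, 0.0489, 0.032])]
wrist gauge_tab [([299.9, 312.2], 0.74, [0.4429, 0.0526, 0.05]), ([418.0, 314.4], 0.59, [0.5179, 0.0517, 0.05])]
wrist collar_top []
```

View pics/e_w.png

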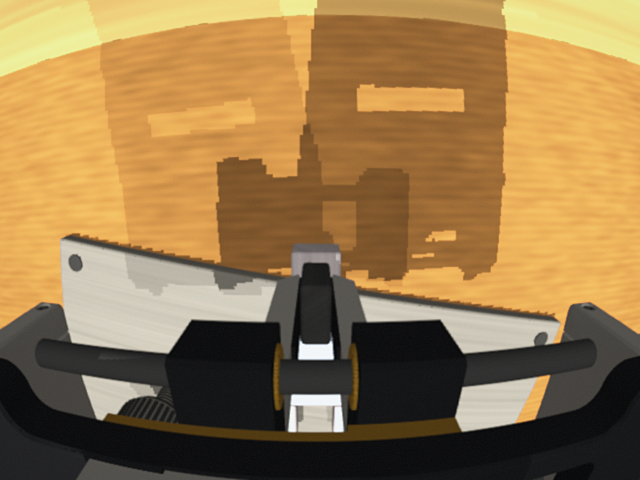

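Request:
arm_command --plan '[1,0,0,0,0,1,0,0,0,0,1,0,0,0,0,1,0,0,0,0]' --newtons 40

```text
time_s: 6.2
ee_pos: [0.4439, 0.0549, 0.2366]
eef_rot: [3.142, -0.0, 3.116]
force: [0.0, -0.1, -0.5]
grip_width: 0.0137
```

Request:
arm_command --plan '[1,-0.03,0,0,0,1,-0.07,0,0,0,1,-0.11,0,0,0,1,-0.11,0,0,0,1,-0.11,-0.05,0,0,1,-0.11,-0.1,0,0,1,-0.11,-0.15,0,0,1,-0.11,-0.2,0,0,1,-0.11,-0.26,0,0,1,-0.11,-0.26,0,0,1,-0.11,-0.26,0,0,1,-0.11,-0.26,0,0]'

```text
time_s: 7.4
ee_pos: [0.4001, -0.0487, 0.2366]
eef_rot: [3.142, -0.0, 3.116]
force: [-0.1, -0.7, -1.7]
grip_width: 0.0135
```

```bash
python3 - <<'E'
from h import *
st(); 
a=vision.camera("top"); b=vision.camera("side"); cv2.imwrite("pics/f_w.png",vision.camera("wrist"))
cv2.imwrite("pics/f_t.png",cv2.resize(a[210:350,170:310],(600,600),interpolation=cv2.INTER_CUBIC))
cv2.imwrite("pics/f_s.png",cv2.resize(b[260:420,250:410],(600,600),interpolation=cv2.INTER_CUBIC))
for n in ["top","side","wrist"]:
  for nm,z in [("gauge_slot",.032),("gauge_tab",.05),("collar_top",.072),("collar_skirt",.043)]:
    print(n,nm,[(np.round(d["at"],1).tolist(),round(d["confidence"],2),atz(n,d["at"],z).round(4).tolist()) for d in vision.pinpoint(nm,n)][:3])
E
```

```text
{'time_s': 7.4, 'ee_pos': [0.4001, -0.0487, 0.2366], 'eef_rot': [3.1416, -0.0001, 3.1165], 'force': [-0.1063, -0.6979, -1.6686], 'moment': [-0.0711, -0.047, -0.0634], 'grip_width': 0.0135, 'qpos': [-0.212, 0.2214, 2.0732, 0.0, 0.8471, -1.7576]}
top gauge_slot [([303.5, 244.9], 0.64, [0.4861, -0.0477, 0.032])]
top gauge_tab [([357.8, 243.5], 0.74, [0.3989, -0.0514, 0.05]), ([301.9, 249.7], 0.26, [0.4901, -0.058, 0.05])]
top collar_top [([278.6, 245.6], 0.94, [0.5284, -0.0528, 0.072])]
top collar_skirt [([276.7, 249.6], 0.6, [0.5315, -0.0553, 0.043])]
side gauge_slot [([327.9, 352.5], 0.76, [0.4882, -0.049, 0.032])]
side gauge_tab [([343.3, 409.4], 0.68, [0.3985, -0.0509, 0.05]), ([263.9, 472.7], 0.2, [0.3804, -0.2671, 0.05])]
side collar_top [([262.1, 470.4], 0.67, [0.3795, -0.2414, 0.072]), ([296.4, 328.4], 0.63, [0.5323, -0.052, 0.072])]
side collar_skirt [([308.4, 329.8], 0.56, [0.5329, -0.0565, 0.043])]
wrist gauge_slot [([413.2, 314.7], 0.56, [0.4855, -0.0524, 0.032])]
wrist gauge_tab [([303.2, 314.9], 0.65, [0.4007, -0.0501, 0.05])]
wrist collar_top []
wrist collar_skirt []
```

View pics/f_w.png

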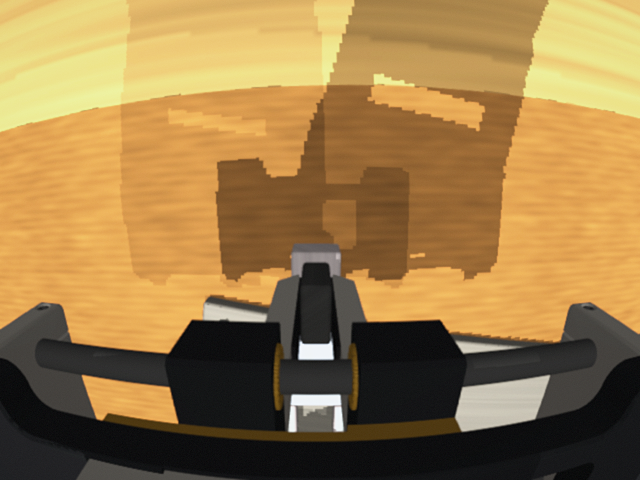

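View pics/f_t.png

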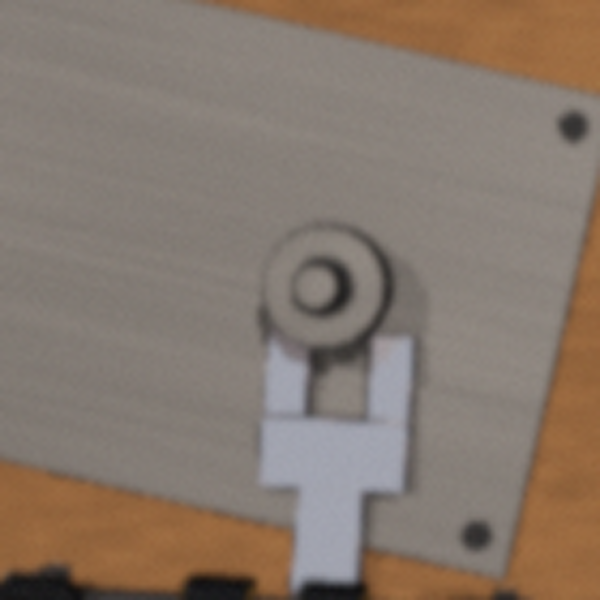

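View pics/f_s.png

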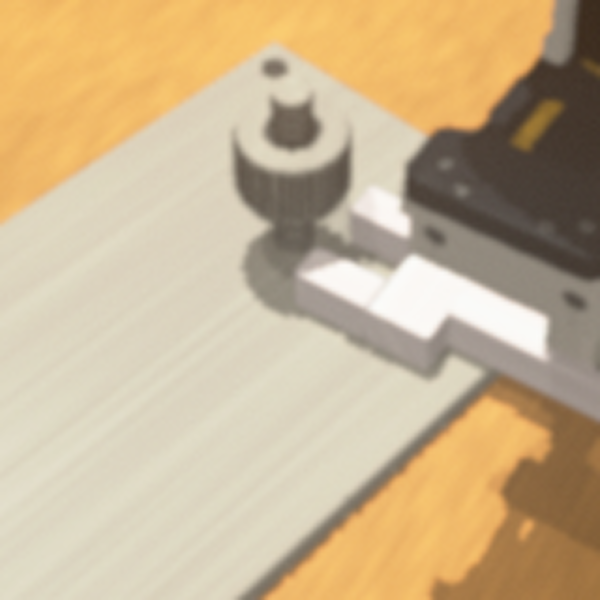

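```bash
python3 - <<'E'
from h import *
t=lambda c,r:(210+r*.23333-.4,170+c*.23333-.4)
s=lambda c,r:(260+r*.26667-.4,250+c*.26667-.4)
print("posttop",atz("top",t(318,285),.098),atz("side",s(292,92),.098),tri([ray("top",t(318,285)),ray("side",s(292,92))]))
# collar top centre
print("coltop",tri([ray("top",t(323,286)),ray("side",s(293,135))]))
print("slot pts",atz("top",t(339,350),.032),atz("top",t(337,412),.032))
for e in [(308,350),(370,350),(307,412),(367,412),(262,420),(409,430),(260,487),(405,492)]: print(e,atz("top",t(*e),.032)[:2].round(4))
E
```

```text
posttop [ 0.53248775 -0.05347446  0.098     ] [ 0.53221792 -0.04992946  0.098     ] (array([ 0.53313131, -0.05272084,  0.09538909]), [np.float64(0.0007544410834561889), np.float64(0.0007544410834564022)])
coltop (array([ 0.53252781, -0.05161218,  0.07375229]), [np.float64(0.0005342292787411934), np.float64(0.0005342292787412747)])
slot pts [ 0.50687264 -0.05328878  0.032     ] [ 0.48257099 -0.05344911  0.032     ]
(308, 350) [ 0.5065 -0.0411]
(370, 350) [ 0.5072 -0.0655]
(307, 412) [ 0.4822 -0.0416]
(367, 412) [ 0.4829 -0.0653]
(262, 420) [ 0.4786 -0.0241]
(409, 430) [ 0.4764 -0.0821]
(260, 487) [ 0.4525 -0.0244]
(405, 492) [ 0.4522 -0.0814]
```

Request:
arm_command --plan '[1,0.02,0,0,0,1,0.04,0,0,0,1,0.06,0,0,0,1,0.08,0,0,0,1,0.09,0,0,0,1,0.1,0,0,0,1,0.1,0,0,0]'

```text
time_s: 8.85
ee_pos: [0.4404, -0.0491, 0.2366]
eef_rot: [-3.142, 0.001, 3.116]
force: [1.4, 0.1, -0.4]
grip_width: 0.0137
```

```bash
python3 - <<'E'
from h import *
st(); 
a=vision.camera("top"); b=vision.camera("side")
cv2.imwrite("pics/g.png",np.hstack([cv2.resize(x,(400,400),interpolation=cv2.INTER_CUBIC) for x in (a[210:350,170:310],b[260:400,260:400])]))
E
```

```text
{'time_s': 8.85, 'ee_pos': [0.4404, -0.0491, 0.2366], 'eef_rot': [-3.1415, 0.0005, 3.1163], 'force': [1.395, 0.1193, -0.4103], 'moment': [0.0293, -0.1665, -0.0371], 'grip_width': 0.0137, 'qpos': [-0.1938, 0.2983, 1.9695, 0.0, 0.8733, -1.7393]}
```

View pics/g.png

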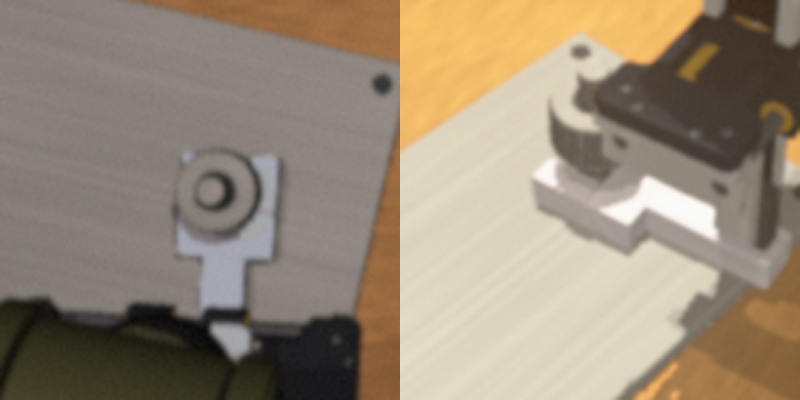

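The fork is passing under the collar with the post in its slot. I'll creep in for the last few mm.

Request:
arm_command --plan '[1,0.0025,0,0,0,1,0.005,0,0,0,1,0.0075,0,0,0,1,0.0075,0,0,0]'

```text
time_s: 9.35
ee_pos: [0.4431, -0.0491, 0.2366]
eef_rot: [3.142, 0.0, 3.116]
force: [0.0, -0.4, -1.0]
grip_width: 0.0137
```

Request:
arm_command --plan '[1,0.0025,0,0,0,1,0.0025,0,0,0]'

```text
time_s: 9.55
ee_pos: [0.444, -0.0491, 0.2366]
eef_rot: [3.142, 0.0, 3.116]
force: [-1.0, 1.0, -0.6]
grip_width: 0.0136
```

Request:
arm_command --plan '[1,0.0025,0,0,0,1,0.0025,0,0,0]'

```text
time_s: 9.75
ee_pos: [0.4446, -0.0491, 0.2366]
eef_rot: [3.142, -0.002, 3.116]
force: [-9.6, -0.3, 7.6]
grip_width: 0.0136
```

Contact with the post was felt at about 9.6 N, so the gauge is home. I'll back off 0.8 mm and open.

Request:
arm_command --plan '[1,-0.002,0,0,0,1,-0.002,0,0,0,1,-0.002,0,0,0,0.4,-0.002,0,0,0,0.4,-0.002,0,0,0,0.4,-0.002,0,0,0,0.4,-0.002,0,0,0]'

```text
time_s: 10.45
ee_pos: [0.4442, -0.0491, 0.2367]
eef_rot: [-3.142, 0.0, 3.116]
force: [-0.0, -0.6, -0.2]
grip_width: 0.0282
```

```bash
python3 - <<'E'
from h import *
st()
E
```

```text
{'time_s': 10.45, 'ee_pos': [0.4442, -0.0491, 0.2367], 'eef_rot': [-3.1415, 0.0004, 3.1163], 'force': [-0.0298, -0.5582, -0.2211], 'moment': [0.0173, -0.0036, -0.0408], 'grip_width': 0.0282, 'qpos': [-0.1921, 0.3054, 1.9593, 0.0, 0.8765, -1.7376]}
```

Request:
arm_command --plan '[0.4,0,0,0.1,0,0,0,0,0.2,0,-1,0,0,0.28,0,-1,0,0,0.28,0,-1,0.1,0,0.28,0,-1,0.1,0,0.28,0,-1,0.1,0,0.28,0,-1,0.1,0,0.28,0]'

```text
time_s: 11.25
ee_pos: [0.4836, -0.0491, 0.348]
eef_rot: [3.141, -0.001, 3.116]
force: [0.1, -0.4, -0.2]
grip_width: 0.0812
```

```bash
python3 - <<'E'
from h import *
st(); 
a=vision.camera("top"); b=vision.camera("side"); c=cam("wrist"); w=vision.camera("wrist"); cv2.imwrite("pics/h_w.png",w)
cv2.imwrite("pics/h.png",np.hstack([cv2.resize(x,(400,400),interpolation=cv2.INTER_CUBIC) for x in (a[210:350,170:310],b[260:400,260:400])]))
for n in ["top","side","wrist"]:
  for nm,z in [("gauge_slot",.032),("gauge_tab",.05),("collar_top",.073),("collar_skirt",.043)]:
    print(n,nm,[(np.round(d["at"],1).tolist(),round(d["confidence"],2),atz(n,d["at"],z).round(4).tolist()) for d in vision.pinpoint(nm,n)][:3])
E
```

```text
{'time_s': 11.25, 'ee_pos': [0.4836, -0.0491, 0.348], 'eef_rot': [3.1414, -0.0012, 3.1162], 'force': [0.1163, -0.4259, -0.2185], 'moment': [-0.0512, 0.0241, 0.0283], 'grip_width': 0.0812, 'qpos': [-0.1765, 0.2158, 1.7656, 0.0, 1.1614, -1.7219]}
top gauge_slot [([275.6, 248.1], 0.84, [0.5333, -0.0512, 0.032])]
top gauge_tab [([276.5, 250.0], 0.67, [0.5319, -0.0569, 0.05])]
top collar_top [([276.2, 246.5], 0.81, [0.5323, -0.0542, 0.073])]
top collar_skirt [([278.0, 249.3], 0.79, [0.5293, -0.0549, 0.043]), ([276.8, 249.1], 0.17, [0.5313, -0.0545, 0.043])]
side gauge_slot [([315.9, 329.2], 0.93, [0.5311, -0.0516, 0.032])]
side gauge_tab [([331.2, 380.4], 0.89, [0.4429, -0.0497, 0.05])]
side collar_top [([296.9, 328.9], 0.56, [0.5305, -0.0506, 0.073]), ([265.8, 472.8], 0.2, [0.3729, -0.2329, 0.073])]
side collar_skirt [([309.4, 326.3], 0.65, [0.5364, -0.0519, 0.043])]
wrist gauge_slot []
wrist gauge_tab [([190.2, 313.2], 0.56, [0.4427, -0.0505, 0.05])]
wrist collar_top [([316.8, 315.2], 0.82, [0.5352, -0.0513, 0.073])]
wrist collar_skirt [([299.5, 318.1], 0.85, [0.5337, -0.0489, 0.043])]
```

View pics/h_w.png

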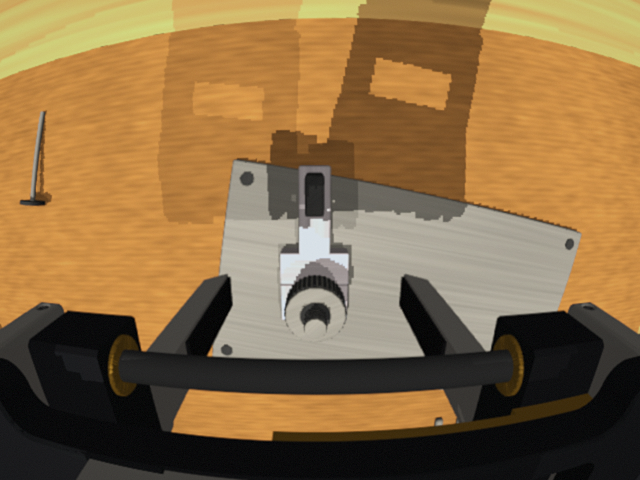

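View pics/h.png

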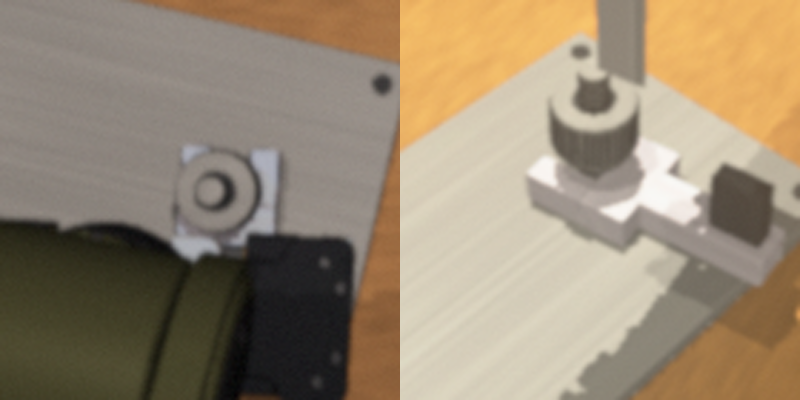

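The gauge is home and flat, with the post inside the slot. The collar's top is at z≈0.073 and its axis at about (0.533, -0.052). I'll move over it and down to grasp.

Request:
arm_command --plan '[-1,0.125,-0.008,0,0,-1,0.125,-0.008,0,0,-1,0.125,-0.008,-0.1,0,-1,0.125,-0.008,-0.2,0,-1,0.125,-0.008,-0.25,0,-1,0.125,-0.008,-0.25,0,-1,0.125,-0.008,-0.25,0]'

```text
time_s: 12.7
ee_pos: [0.5344, -0.0523, 0.2495]
eef_rot: [-3.141, 0.001, 3.116]
force: [-0.2, 0.3, 1.0]
grip_width: 0.0941
```

```bash
python3 - <<'E'
from h import *
st(); a=vision.camera("side"); w=vision.camera("wrist")
cv2.imwrite("pics/i.png",np.hstack([cv2.resize(x,(400,400),interpolation=cv2.INTER_CUBIC) for x in (a[220:380,250:410],w[240:440,215:415])]))
E
```

```text
{'time_s': 12.7, 'ee_pos': [0.5344, -0.0523, 0.2495], 'eef_rot': [-3.1415, 0.0005, 3.1162], 'force': [-0.2264, 0.2744, 0.9562], 'moment': [0.0153, 0.0062, 0.0107], 'grip_width': 0.0941, 'qpos': [-0.1659, 0.4528, 1.7046, -0.0, 0.9837, -1.7113]}
```

View pics/i.png

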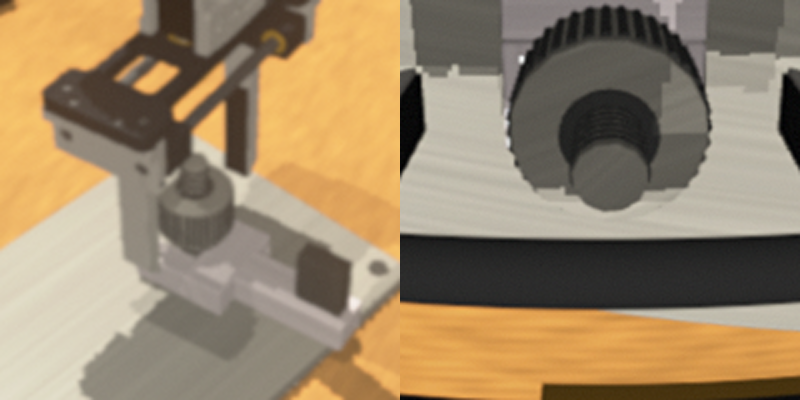

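Request:
arm_command --plan '[0.3,0,0,0,0,0.3,0,0,0,0,0.3,0,0,0,0,0.3,0,0,0,0,0.3,0,0,0,0,0.3,0,0,0,0,0.3,0,0,0,0,0.3,0,0,0,0,0.3,0,0,0,0,0.3,0,0,0,0]' --newtons 20

```text
time_s: 13.8
ee_pos: [0.5342, -0.0513, 0.2486]
eef_rot: [3.139, -0.0, 3.116]
force: [-0.3, 11.7, 0.6]
grip_width: 0.0455
```

```bash
python3 - <<'E'
from h import *
st()
E
```

```text
{'time_s': 13.8, 'ee_pos': [0.5342, -0.0513, 0.2486], 'eef_rot': [3.1394, -0.0003, 3.1163], 'force': [-0.3389, 11.6653, 0.561], 'moment': [2.1161, -0.1015, 0.0051], 'grip_width': 0.0455, 'qpos': [-0.1643, 0.4537, 1.7057, 0.0025, 0.9828, -1.7112]}
```

Request:
arm_command --plan '[0.3,0,0.004,0,0,0.3,0,0.004,0,0,0.3,0,0.004,0,0,0.3,0,0.004,0,0]'

```text
time_s: 14.2
ee_pos: [0.5342, -0.0507, 0.2486]
eef_rot: [3.141, 0.0, 3.116]
force: [0.3, -0.2, -0.6]
grip_width: 0.0456
```

```bash
python3 - <<'E'
from h import *
st()
E
```

```text
{'time_s': 14.2, 'ee_pos': [0.5342, -0.0507, 0.2486], 'eef_rot': [3.1415, 0.0, 3.1161], 'force': [0.257, -0.1921, -0.6388], 'moment': [0.1485, -0.0559, -0.0172], 'grip_width': 0.0456, 'qpos': [-0.163, 0.4534, 1.706, 0.0001, 0.9822, -1.7084]}
```

Request:
arm_command --plan '[0.3,0,0,-0.001,-0.05,0.3,0,0,-0.002,-0.1,0.3,0,0,-0.003,-0.15,0.3,0,0,-0.004,-0.2,0.3,0,0,-0.005,-0.25,0.3,0,0,-0.005,-0.25,0.3,0,0,-0.005,-0.25]'

```text
time_s: 14.9
ee_pos: [0.534, -0.0513, 0.2466]
eef_rot: [-3.14, 0.0, 2.592]
force: [-2.9, -5.7, 0.5]
grip_width: 0.0457
```

```bash
python3 - <<'E'
from h import *
st(); vision.camera("side"); st(); a=vision.camera("side");cv2.imwrite("pics/j.png",cv2.resize(a[220:380,250:410],(600,600),interpolation=cv2.INTER_CUBIC))
E
```

```text
{'time_s': 14.9, 'ee_pos': [0.534, -0.0513, 0.2466], 'eef_rot': [-3.1404, 0.0001, 2.5921], 'force': [-2.8894, -5.7485, 0.5091], 'moment': [-1.1417, 0.3163, -0.0474], 'grip_width': 0.0457, 'qpos': [-0.164, 0.4564, 1.7071, -0.0014, 0.9784, -1.1845]}
{'time_s': 14.95, 'ee_pos': [0.534, -0.0514, 0.2466], 'eef_rot': [-3.1404, 0.0001, 2.5923], 'force': [-1.4937, -6.7959, -0.265], 'moment': [-1.1617, 0.3613, -0.0674], 'grip_width': 0.0457, 'qpos': [-0.164, 0.4565, 1.7071, -0.0014, 0.9784, -1.1847]}
```

View pics/j.png

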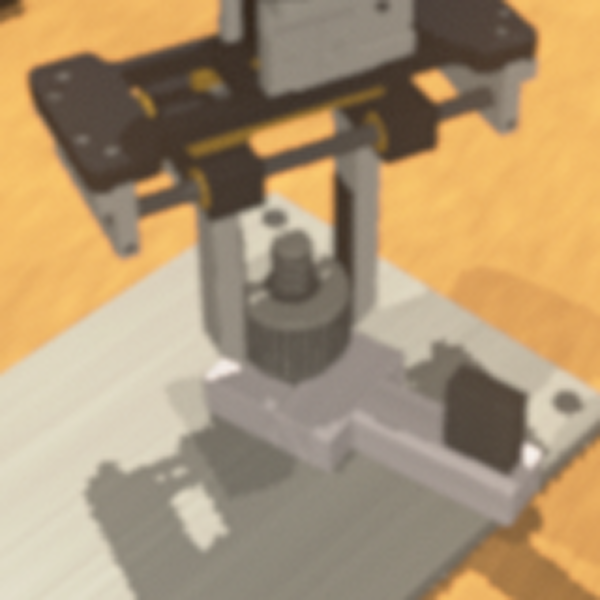

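Request:
arm_command --plan '[0.3,-0.004,0,0,0,0.3,-0.004,0,0,0,0.3,-0.004,0,0,0]'

```text
time_s: 15.3
ee_pos: [0.5331, -0.0513, 0.2467]
eef_rot: [3.141, 0.003, 2.592]
force: [9.9, -5.1, -8.5]
grip_width: 0.0453
```

```bash
python3 - <<'E'
from h import *
st()
E
```

```text
{'time_s': 15.3, 'ee_pos': [0.5331, -0.0513, 0.2467], 'eef_rot': [3.141, 0.0035, 2.5924], 'force': [9.8758, -5.1384, -8.5208], 'moment': [-1.0399, -1.8479, -0.014], 'grip_width': 0.0453, 'qpos': [-0.1642, 0.454, 1.7104, -0.0009, 0.9737, -1.1853]}
```

Request:
arm_command --plan '[0.3,0,0,-0.001,-0.05,0.3,0,0,-0.002,-0.1]'

```text
time_s: 15.5
ee_pos: [0.533, -0.0515, 0.2459]
eef_rot: [3.141, 0.003, 2.379]
force: [7.5, -9.3, -6.8]
grip_width: 0.0457
```

```bash
python3 - <<'E'
from h import *
st()
E
```

```text
{'time_s': 15.5, 'ee_pos': [0.533, -0.0515, 0.2459], 'eef_rot': [3.141, 0.0031, 2.379], 'force': [7.475, -9.298, -6.8021], 'moment': [-1.6339, -1.3455, 0.0381], 'grip_width': 0.0457, 'qpos': [-0.1645, 0.4553, 1.711, -0.0015, 0.9725, -0.9718]}
```

Request:
arm_command --plan '[0.3,0.002,-0.002,-0.001,-0.05,0.3,0.002,-0.002,-0.002,-0.1]'

```text
time_s: 15.7
ee_pos: [0.5334, -0.052, 0.245]
eef_rot: [-3.141, 0.001, 2.169]
force: [-0.5, -4.3, -0.4]
grip_width: 0.0456
```

```bash
python3 - <<'E'
from h import *
st()
E
```

```text
{'time_s': 15.7, 'ee_pos': [0.5334, -0.052, 0.245], 'eef_rot': [-3.1411, 0.0006, 2.1693], 'force': [-0.4972, -4.3487, -0.4453], 'moment': [-0.8729, 0.1605, 0.0283], 'grip_width': 0.0456, 'qpos': [-0.1654, 0.4577, 1.7097, -0.0009, 0.9741, -0.7634]}
```

Request:
arm_command --plan '[0.3,0,0,-0.001,-0.05,0.3,0,0,-0.002,-0.1]'

```text
time_s: 15.9
ee_pos: [0.5332, -0.0521, 0.2442]
eef_rot: [-3.141, 0.001, 1.96]
force: [-3.0, -6.0, 1.4]
grip_width: 0.0458
```

```bash
python3 - <<'E'
from h import *
st()
E
```

```text
{'time_s': 15.9, 'ee_pos': [0.5332, -0.0521, 0.2442], 'eef_rot': [-3.1405, 0.0007, 1.9599], 'force': [-2.9898, -5.9723, 1.417], 'moment': [-1.188, 0.5351, 0.0593], 'grip_width': 0.0458, 'qpos': [-0.1655, 0.4588, 1.7105, -0.0014, 0.9729, -0.5539]}
```

```bash
cat >> h.py <<'E'
def mz(n=6):
    L=[]
    for i in range(n):
        o=sensors.get_obs(); L.append([*o["force"],o["moment"][2]])
        if i<n-1: vision.camera("side")
    L=np.array(L); print("t",o["time_s"],"yaw",round(o["eef_rot"][2],4),"xyz",o["ee_pos"].round(4),"F",L.mean(0)[:3].round(1),"mz",L[:,3].round(3),L[:,3].mean().round(4))
E
python3 -c "
from h import *
mz()"
```

```text
t 16.15 yaw 1.964 xyz [ 0.5332 -0.0521  0.2442] F [-2.3 -5.7  0.7] mz [ 0.059 -0.089 -0.077 -0.02  -0.056 -0.07 ] -0.0421
```

Request:
arm_command --plan '[0.3,0,-0.0015,-0.001,-0.05,0.3,0,-0.0015,-0.001,-0.05]'

```text
time_s: 16.35
ee_pos: [0.5331, -0.0524, 0.2438]
eef_rot: [-3.14, -0.0, 1.858]
force: [-5.4, -2.4, 2.4]
grip_width: 0.0455
```

```bash
python3 -c "
from h import *
mz()"
```

```text
t 16.6 yaw 1.8626 xyz [ 0.5331 -0.0523  0.2438] F [-5.4 -3.3  2.5] mz [-0.023 -0.073 -0.041 -0.044 -0.053 -0.087] -0.0535
```

Request:
arm_command --plan '[0.3,0,0,-0.001,-0.05,0.3,0,0,-0.001,-0.05]'

```text
time_s: 16.8
ee_pos: [0.533, -0.0524, 0.2434]
eef_rot: [-3.14, 0.0, 1.754]
force: [-6.3, -3.8, 3.4]
grip_width: 0.0458
```

```bash
python3 -c "
from h import *
mz()"
```

```text
t 17.05 yaw 1.7579 xyz [ 0.533  -0.0524  0.2434] F [-6.5 -3.5  3.9] mz [-0.033 -0.07  -0.006 -0.075 -0.079 -0.035] -0.0497
```

Request:
arm_command --plan '[0.3,-0.001,-0.001,-0.0003,-0.015,0.3,-0.001,-0.001,-0.0006,-0.03]'

```text
time_s: 17.25
ee_pos: [0.5328, -0.0525, 0.2431]
eef_rot: [-3.141, -0.0, 1.694]
force: [-4.4, -0.2, 2.1]
grip_width: 0.0456
```

```bash
python3 -c "
from h import *
mz(1)"
```

```text
t 17.25 yaw 1.6941 xyz [ 0.5328 -0.0525  0.2431] F [-4.4 -0.2  2.1] mz [0.034] 0.0336
```

Request:
arm_command --plan '[0.3,-0.0005,0,-0.0003,-0.015]'

```text
time_s: 17.35
ee_pos: [0.5327, -0.0525, 0.2431]
eef_rot: [-3.141, -0.0, 1.663]
force: [-2.9, -0.6, 1.0]
grip_width: 0.0456
```

```bash
python3 -c "
from h import *
mz(1)"
```

```text
t 17.35 yaw 1.6626 xyz [ 0.5327 -0.0525  0.2431] F [-2.9 -0.6  1. ] mz [0.091] 0.0911
```

Request:
arm_command --plan '[0.3,0,0,-0.0003,-0.015]'

```text
time_s: 17.45
ee_pos: [0.5326, -0.0525, 0.2429]
eef_rot: [-3.141, -0.0, 1.631]
force: [-3.2, -0.2, 1.7]
grip_width: 0.0455
```

```bash
python3 -c "
from h import *
mz(1)"
```

```text
t 17.45 yaw 1.6311 xyz [ 0.5326 -0.0525  0.2429] F [-3.2 -0.2  1.7] mz [0.012] 0.0115
```

Request:
arm_command --plan '[0.3,0,0,-0.0003,-0.015]'

```text
time_s: 17.55
ee_pos: [0.5326, -0.0525, 0.2428]
eef_rot: [-3.141, -0.0, 1.6]
force: [-3.9, -0.5, 1.9]
grip_width: 0.0457
```

```bash
python3 -c "
from h import *
mz(1)"
```

```text
t 17.55 yaw 1.5997 xyz [ 0.5326 -0.0525  0.2428] F [-3.9 -0.5  1.9] mz [0.07] 0.0698
```

```bash
cat >> h.py <<'E'
def q():
    o=sensors.get_obs(); print(o["time_s"],"yaw",round(o["eef_rot"][2],4),"z",o["ee_pos"][2].round(4),"F",o["force"].round(1),"mz",o["moment"][2].round(3),"tau6",o["tau"][5].round(4),"v6",o["joint_vel"][5].round(3))
E
python3 -c "
from h import *
q();mz();q()"
```

```text
17.55 yaw 1.5997 z 0.2428 F [-3.9 -0.5  1.9] mz 0.07 tau6 -0.6319 v6 0.312
t 17.8 yaw 1.6002 xyz [ 0.5326 -0.0525  0.2428] F [-4.4 -0.6  2.2] mz [ 0.07   0.007 -0.085 -0.06  -0.106 -0.053] -0.0379
17.8 yaw 1.6002 z 0.2428 F [-4.6 -1.2  3. ] mz -0.053 tau6 -0.0745 v6 0.001
```

Request:
arm_command --plan '[0.3,-0.0005,0,-0.0003,-0.015,0.3,-0.0005,0,-0.0006,-0.03]'

```text
time_s: 18.0
ee_pos: [0.5324, -0.0525, 0.2426]
eef_rot: [-3.141, 0.0, 1.536]
force: [-5.1, -0.8, 2.6]
grip_width: 0.0454
```

```bash
python3 -c "
from h import *
q()"
```

```text
18.0 yaw 1.5361 z 0.2426 F [-5.1 -0.8  2.6] mz 0.043 tau6 -0.685 v6 0.315
```

Request:
arm_command --plan '[0.3,0,0,-0.0003,-0.015]'

```text
time_s: 18.1
ee_pos: [0.5324, -0.0525, 0.2424]
eef_rot: [-3.141, 0.0, 1.505]
force: [-5.7, -1.2, 3.1]
grip_width: 0.0458
```

```bash
python3 -c "
from h import *
q()"
```

```text
18.1 yaw 1.5046 z 0.2424 F [-5.7 -1.2  3.1] mz 0.022 tau6 -0.6348 v6 0.312
```

Request:
arm_command --plan '[0.3,0,0,-0.0003,-0.015]'

```text
time_s: 18.2
ee_pos: [0.5324, -0.0525, 0.2423]
eef_rot: [-3.141, 0.0, 1.473]
force: [-5.9, -0.7, 3.2]
grip_width: 0.0457
```

```bash
python3 -c "
from h import *
q()"
```

```text
18.2 yaw 1.4733 z 0.2423 F [-5.9 -0.7  3.2] mz -0.027 tau6 -0.6325 v6 0.313
```

Request:
arm_command --plan '[0.3,0,0,-0.0001,-0.005,0.3,0,0,-0.0001,-0.006]'

```text
time_s: 18.4
ee_pos: [0.5324, -0.0525, 0.2423]
eef_rot: [-3.141, 0.0, 1.462]
force: [-5.2, -0.9, 3.4]
grip_width: 0.0457
```

```bash
python3 -c "
from h import *
q();mz(5)"
```

```text
18.4 yaw 1.4616 z 0.2423 F [-5.2 -0.9  3.4] mz 0.052 tau6 0.1569 v6 0.012
t 18.6 yaw 1.462 xyz [ 0.5324 -0.0525  0.2422] F [-5.7 -0.6  3. ] mz [ 0.052 -0.04   0.016  0.016  0.012] 0.0113
```

Request:
arm_command --plan '[0.3,0,0,-0.0003,-0.015,0.3,0,0,-0.0006,-0.03,0.3,0,0,-0.0009,-0.045]'

```text
time_s: 18.9
ee_pos: [0.5323, -0.0525, 0.2419]
eef_rot: [-3.14, 0.0, 1.366]
force: [-7.0, -1.4, 3.9]
grip_width: 0.0455
```

```bash
python3 -c "
from h import *
q()"
```

```text
18.9 yaw 1.3664 z 0.2419 F [-7.  -1.4  3.9] mz 0.053 tau6 -0.6366 v6 0.312
```

Request:
arm_command --plan '[0.3,-0.0005,0,-0.0003,-0.015,0.3,-0.0005,0,-0.0006,-0.03]'

```text
time_s: 19.1
ee_pos: [0.5321, -0.0525, 0.2416]
eef_rot: [-3.14, 0.0, 1.304]
force: [-7.2, -0.1, 3.0]
grip_width: 0.0459
```

```bash
python3 -c "
from h import *
q()"
```

```text
19.1 yaw 1.3035 z 0.2416 F [-7.2 -0.1  3. ] mz 0.001 tau6 -0.6343 v6 0.311
```

Request:
arm_command --plan '[0.3,0,0,-0.0003,-0.015,0.3,0,0,-0.0006,-0.03]'

```text
time_s: 19.3
ee_pos: [0.5321, -0.0525, 0.2414]
eef_rot: [-3.14, 0.0, 1.241]
force: [-6.9, 0.1, 5.0]
grip_width: 0.0453
```

```bash
python3 -c "
from h import *
q()"
```

```text
19.3 yaw 1.2407 z 0.2414 F [-6.9  0.1  5. ] mz 0.001 tau6 -0.6345 v6 0.311
```

Request:
arm_command --plan '[0.3,-0.001,0,-0.0003,-0.015,0.3,-0.002,0,-0.0006,-0.03]'

```text
time_s: 19.5
ee_pos: [0.5316, -0.0524, 0.2412]
eef_rot: [3.141, -0.0, 1.178]
force: [-0.1, -0.1, -0.8]
grip_width: 0.0457
```

```bash
python3 -c "
from h import *
q()"
```

```text
19.5 yaw 1.1779 z 0.2412 F [-0.1 -0.1 -0.8] mz 0.04 tau6 -0.6243 v6 0.311
```

Request:
arm_command --plan '[0.3,0,0,-0.0003,-0.015,0.3,0,0,-0.0006,-0.03]'

```text
time_s: 19.7
ee_pos: [0.5316, -0.0524, 0.241]
eef_rot: [-3.142, -0.0, 1.115]
force: [-2.8, 1.1, 1.4]
grip_width: 0.0458
```

```bash
python3 -c "
from h import *
q()"
```

```text
19.7 yaw 1.1151 z 0.241 F [-2.8  1.1  1.4] mz 0.029 tau6 -0.6302 v6 0.311
```

Request:
arm_command --plan '[0.3,0,0,-0.0003,-0.015,0.3,0,0,-0.0006,-0.03]'

```text
time_s: 19.9
ee_pos: [0.5315, -0.0523, 0.2407]
eef_rot: [-3.141, -0.0, 1.052]
force: [-3.6, 0.8, 1.6]
grip_width: 0.046
```

```bash
python3 -c "
from h import *
q()"
```

```text
19.9 yaw 1.0523 z 0.2407 F [-3.6  0.8  1.6] mz -0.002 tau6 -0.6307 v6 0.312
```

Request:
arm_command --plan '[0.3,0,0,-0.0003,-0.015,0.3,0,0,-0.0006,-0.03]'

```text
time_s: 20.1
ee_pos: [0.5315, -0.0523, 0.2405]
eef_rot: [-3.141, -0.0, 0.989]
force: [-4.8, 1.5, 2.3]
grip_width: 0.0458
```

```bash
python3 -c "
from h import *
q()
a=vision.camera('side');cv2.imwrite('pics/k.png',cv2.resize(a[220:380,250:410],(600,600),interpolation=cv2.INTER_CUBIC))"
```

```text
20.1 yaw 0.9894 z 0.2405 F [-4.8  1.5  2.3] mz 0.004 tau6 -0.6316 v6 0.312
```

View pics/k.png

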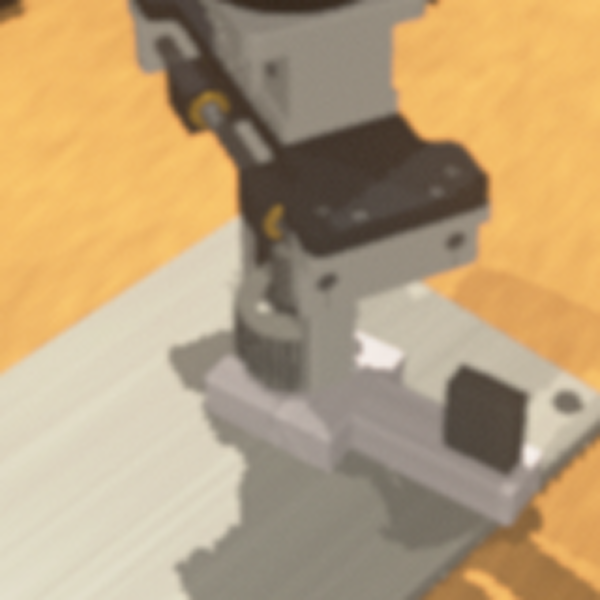

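The collar has come down close to the gauge and the grip is holding. I'll carry on.

Request:
arm_command --plan '[0.3,-0.0005,0,-0.0003,-0.015,0.3,-0.001,0,-0.0006,-0.03,0.3,-0.001,0,-0.0009,-0.045]'

```text
time_s: 20.45
ee_pos: [0.5312, -0.0523, 0.2401]
eef_rot: [-3.141, -0.0, 0.895]
force: [-1.8, 3.2, 1.1]
grip_width: 0.0457
```

```bash
python3 -c "
from h import *
q()"
```

```text
20.45 yaw 0.8954 z 0.2401 F [-1.8  3.2  1.1] mz -0.015 tau6 -0.6313 v6 0.311
```

Request:
arm_command --plan '[0.3,0,0,-0.0003,-0.015,0.3,0,0,-0.0006,-0.03]'

```text
time_s: 20.65
ee_pos: [0.5312, -0.0522, 0.2399]
eef_rot: [-3.141, -0.0, 0.833]
force: [-3.4, 3.4, 2.0]
grip_width: 0.0457
```

```bash
python3 -c "
from h import *
q()"
```

```text
20.65 yaw 0.8326 z 0.2399 F [-3.4  3.4  2. ] mz 0.044 tau6 -0.6285 v6 0.312
```

Request:
arm_command --plan '[0.3,0,0,-0.0003,-0.015,0.3,0,0,-0.0006,-0.03]'

```text
time_s: 20.85
ee_pos: [0.5311, -0.0522, 0.2396]
eef_rot: [-3.141, -0.0, 0.77]
force: [-4.4, 4.4, 1.7]
grip_width: 0.0456
```

```bash
python3 -c "
from h import *
q()"
```

```text
20.85 yaw 0.7698 z 0.2396 F [-4.4  4.4  1.7] mz 0.033 tau6 -0.6289 v6 0.311
```

Request:
arm_command --plan '[0.3,-0.0005,0.0005,-0.0003,-0.015,0.3,-0.001,0.001,-0.0006,-0.03,0.3,-0.001,0.001,-0.0009,-0.045]'

```text
time_s: 21.15
ee_pos: [0.5308, -0.0519, 0.2393]
eef_rot: [3.142, -0.001, 0.676]
force: [-1.8, 1.9, 1.0]
grip_width: 0.0454
```

```bash
python3 -c "
from h import *
q()"
```

```text
21.15 yaw 0.6755 z 0.2393 F [-1.8  1.9  1. ] mz 0.043 tau6 -0.6218 v6 0.312
```

Request:
arm_command --plan '[0.3,0,0,-0.0003,-0.015,0.3,0,0,-0.0006,-0.03]'

```text
time_s: 21.35
ee_pos: [0.5308, -0.0519, 0.2391]
eef_rot: [-3.141, -0.0, 0.613]
force: [-2.0, 2.7, 1.5]
grip_width: 0.0454
```

```bash
python3 -c "
from h import *
q()"
```

```text
21.35 yaw 0.6126 z 0.2391 F [-2.   2.7  1.5] mz 0.066 tau6 -0.6274 v6 0.313
```

Request:
arm_command --plan '[0.3,0,0,-0.0003,-0.015,0.3,0,0,-0.0006,-0.03]'

```text
time_s: 21.55
ee_pos: [0.5308, -0.0518, 0.2388]
eef_rot: [-3.141, -0.0, 0.55]
force: [-2.0, 3.8, 1.5]
grip_width: 0.0458
```

```bash
python3 -c "
from h import *
q()"
```

```text
21.55 yaw 0.5498 z 0.2388 F [-2.   3.8  1.5] mz 0.038 tau6 -0.6278 v6 0.312
```

```bash
python3 -c "
from h import *
a=vision.camera('side')
for z in (.0735,.0637,.032): print(z,proj('side',[.533,-.0525,z]))
w=vision.camera('wrist')
cv2.imwrite('pics/l.png',np.hstack([cv2.resize(a[270:350,290:370],(400,400),interpolation=cv2.INTER_CUBIC),cv2.resize(w[240:440,215:415],(400,400))]))"
```

```text
0.0735 [np.float64(295.2905726869474), np.float64(328.1429892277197)]
0.0637 [np.float64(300.08745102834223), np.float64(328.21610474513903)]
0.032 [np.float64(315.0867798252886), np.float64(328.44472919793515)]
```

View pics/l.png

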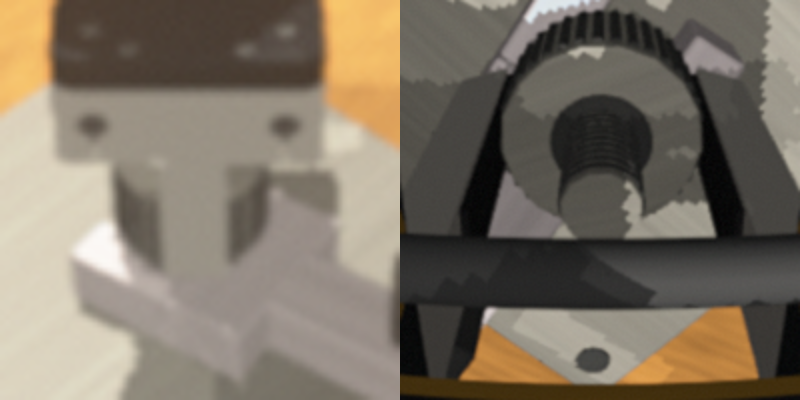

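```bash
python3 -c "
from h import *
for z in (.032,.035,.038,.041,.044): print(z,np.round(proj('side',[.520,-.0325,z]),1))"
```

```text
0.032 [326.5 328.7]
0.035 [325.1 328.6]
0.038 [323.7 328.6]
0.041 [322.3 328.6]
0.044 [320.9 328.6]
```

Request:
arm_command --plan '[0.3,0,0.001,-0.0003,-0.015,0.3,0,0.001,-0.0006,-0.03,0.3,0,0.001,-0.0009,-0.045]'

```text
time_s: 21.95
ee_pos: [0.5308, -0.0516, 0.2385]
eef_rot: [-3.141, 0.0, 0.456]
force: [-3.3, 2.6, 2.4]
grip_width: 0.0459
```

```bash
python3 -c "
from h import *
q()"
```

```text
21.95 yaw 0.4558 z 0.2385 F [-3.3  2.6  2.4] mz 0.029 tau6 -0.5788 v6 0.31
```

Request:
arm_command --plan '[0.3,0,0,-0.0003,-0.015,0.3,0,0,-0.0006,-0.03]'

```text
time_s: 22.15
ee_pos: [0.5307, -0.0515, 0.2383]
eef_rot: [-3.141, 0.0, 0.393]
force: [-3.1, 3.5, 3.2]
grip_width: 0.0454
```

```bash
python3 -c "
from h import *
q()"
```

```text
22.15 yaw 0.393 z 0.2383 F [-3.1  3.5  3.2] mz 0.068 tau6 -0.526 v6 0.31
```

The joint 6 torque is climbing in both of the last readings (-0.628 → -0.579 → -0.526), so the ring has made contact at about 8–13 N. I'll add a small amount and stop.

Request:
arm_command --plan '[0.3,0,0,-0.0002,-0.01,0.3,0,0,-0.0004,-0.02,0.3,0,0,-0.0004,-0.02]'

```text
time_s: 22.45
ee_pos: [0.5307, -0.0515, 0.2381]
eef_rot: [-3.141, 0.0, 0.351]
force: [-3.5, 4.3, 2.4]
grip_width: 0.0456
```

```bash
python3 -c "
from h import *
q();mz(6);q()"
```

```text
22.45 yaw 0.3513 z 0.2381 F [-3.5  4.3  2.4] mz 0.119 tau6 0.4366 v6 -0.018
t 22.7 yaw 0.352 xyz [ 0.5307 -0.0515  0.2381] F [-3.8  4.1  2.5] mz [0.119 0.101 0.079 0.016 0.065 0.025] 0.0674
22.7 yaw 0.352 z 0.2381 F [-4.2  4.2  2.5] mz 0.025 tau6 0.0616 v6 0.001
```

Request:
arm_command --plan '[-0.4,0,0,0,0,-0.4,0,0,0,0,-0.4,0,0,0,0,-0.4,0,0,0,0,-0.4,0,0,0,0,-0.6,0,0,0,0,-0.6,0,0,0.05,0,-0.6,0,0,0.15,0,-0.6,0,0,0.25,0,-0.6,0,0,0.35,0,-0.6,0,0,0.35,0]'

```text
time_s: 23.8
ee_pos: [0.531, -0.0517, 0.3834]
eef_rot: [3.137, -0.008, 0.35]
force: [-0.3, -0.2, -0.2]
grip_width: 0.0753
```

Request:
arm_command --plan '[-0.6,-0.1,0.4,0,0,-0.6,-0.1,0.4,0,0,-0.6,-0.1,0.4,0,0,-0.6,-0.1,0.4,0,0,-0.6,-0.1,0.4,0,0]'

```text
time_s: 24.3
ee_pos: [0.4903, 0.1097, 0.3776]
eef_rot: [-3.141, 0.001, 0.353]
force: [0.7, -1.1, -0.6]
grip_width: 0.0751
```

```bash
python3 - <<'E'
from h import *
st(); a=vision.camera("top"); b=vision.camera("side")
cv2.imwrite("pics/m.png",np.hstack([cv2.resize(x,(400,400),interpolation=cv2.INTER_CUBIC) for x in (a[210:350,170:310],b[260:380,270:390])]))
for n in ["top","side"]:
  for nm,z in [("gauge_slot",.032),("gauge_tab",.05),("collar_top",.067),("collar_skirt",.037)]:
    print(n,nm,[(np.round(d["at"],1).tolist(),round(d["confidence"],2),atz(n,d["at"],z).round(4).tolist()) for d in vision.pinpoint(nm,n)][:2])
E
```

```text
{'time_s': 24.3, 'ee_pos': [0.4903, 0.1097, 0.3776], 'eef_rot': [-3.1415, 0.0005, 0.3526], 'force': [0.6942, -1.0967, -0.6401], 'moment': [0.0018, 0.1522, 0.019], 'grip_width': 0.0751, 'qpos': [0.1473, 0.2191, 1.6878, 0.0, 1.2352, 1.3655]}
top gauge_slot [([273.2, 246.8], 0.96, [0.5373, -0.0489, 0.032])]
top gauge_tab [([328.3, 242.2], 0.79, [0.4466, -0.0474, 0.05])]
top collar_top [([277.0, 247.7], 0.76, [0.5311, -0.0554, 0.067])]
top collar_skirt [([276.9, 251.0], 0.82, [0.5312, -0.0569, 0.037])]
side gauge_slot [([312.8, 325.3], 0.91, [0.5398, -0.0541, 0.032])]
side gauge_tab [([333.3, 377.4], 0.67, [0.4447, -0.0439, 0.05])]
side collar_top [([302.6, 327.7], 0.56, [0.5289, -0.0446, 0.067]), ([315.3, 329.4], 0.28, [0.5128, -0.0238, 0.067])]
side collar_skirt [([313.2, 331.0], 0.65, [0.5291, -0.0538, 0.037]), ([333.0, 380.3], 0.58, [0.4464, -0.0576, 0.037])]
```

View pics/m.png

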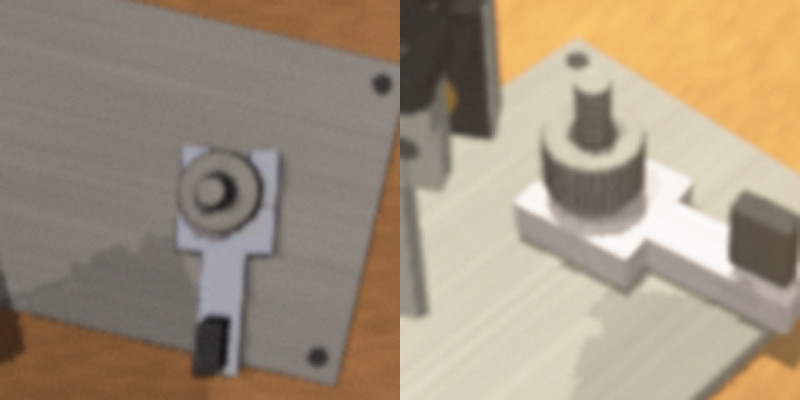

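```bash
python3 -c "
from h import *
print(job.hand_in()); st()"
```

```text
the job is handed in; nothing more can be done
None
the job is handed in; nothing more can be done
```

The gauge is home under the collar and the collar is turned down snug on it. I handed the job in at about 24 s of the 72 s limit; no verdict was given.

- **Gauge:** I slid it by its tab back, across and onto the post, and stopped at a contact force of about 10 N (limit 25 N). I backed off slightly and let go. The pictures afterwards showed it flat, with the post in its slot.
- **Collar:** One grasp, turned clockwise about 2.77 rad, was enough. Joint 6 torque stayed steady until about 2.6 rad, then climbed as the ring made contact. I turned roughly 0.16 rad past contact, which I estimate at 10–15 N of bearing force (snug is 3–30 N). The force itself could not be measured directly.
- **Last checks:** After I opened the gripper and lifted clear, the last pictures showed the gauge in the same place in the side view, to within a pixel, and the arm touching nothing. The valve, wrench and sprocket were never approached, though I did not re-measure where they lie.
- **What disagreed:**
  - The final network estimates of the slot point were 4–7 mm further along x than the post. The post blocks movement that way and the picture was unchanged, so I took this as detector error.
  - Single moment readings were noisy (about ±0.03 N m), so I judged contact mainly from joint 6 torque. The moment readings near the end agreed with it.
  - The collar needed more turning than my first height estimate suggested, so that estimate was probably a few mm low.

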